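Pick the filler plate that fits the gel caster's gap

ROBOT

A 6-joint arm with a two-finger parallel gripper is mounted at the origin on the work surface. World frame = base frame: x ahead of the robot, y to its left, z up, the work surface at z = 0. Lengths are in m, angles in degrees, forces in N, time in s.
With the tool pointing down it reaches from about 0.375 to 0.75 m from the base axis. Payload 9 kg.
Tool frame: the origin (TCP) lies where the fingers leave the gripper's body, on its centre line; the fingertips stand 73 mm ahead of it and the grasp point (between the pads) lies 54 mm ahead of it (robot.tip_reach is the distance from the TCP to the fingertips, in m); z points along the fingers, y is the direction in which the jaws open and shut (so a half turn about z gives the same grasp; the last joint's range is limited). The gripper opens to 85 mm and grips with 20 to 120 N. Pads are 22 mm wide; open, the fingers measure 114 mm over their backs; the gripper's body (76 mm by 85 mm) begins 54 mm behind the grasp point. The pads swing forward as they close: fully open they stand 13 mm farther back than shut.
Start: joints at [-12.473, 5.964, 5.575, 89.605, 0, 77.527], TCP at [0.6, 0, 0.304] pointing down, gripper open.
Joint ranges: [-171.21, 171.21], [-48.23, 106.86], [-62.78, 66.21], [-105.2, 120.99], [-86.42, 89.51], [-180, 180]. Speed limits (degrees/s): [127.2, 127.2, 147.25, 180, 180, 180].

INTERFACE

Orientations are given as [roll, pitch, yaw] about the fixed x, y, z axes, in that order (R = Rz(yaw) Ry(pitch) Rx(roll)).
In Python, from plant import robot gives the robot as it stands. Calls block until the motion is done:
- robot.move_pose(position, orientation): joint-space move of the TCP to a pose.
- robot.line_to(position, vel=0.15, rotation=None, guard=None): straight line of the TCP; rotation=None keeps the orientation; vel is the mean speed in m/s. With guard (N) it stops when the force on the tool has changed by that much, and returns True; else False.
- robot.goto_joints(angles): joint-space move.
- robot.set_gripper(opening): finger opening in m; the grip force is fixed at half the most; returns when the fingers have stopped.
- robot.pause(seconds).
- robot.ik(position, orientation): joint angles nearest the present ones, or None.
- robot.observe(): the state.
- robot.grab_frame(name): name is "scene" or "side" or "wrist"; returns the picture (480x640x3 uint8, blue, green, red); there is no depth.
- robot.get_calibration(name): a dict with "vertical_fov" (degrees; the focal length in pixels is half the picture's height over the tangent of half this angle, whatever the lens; pixels are square), "cx", "cy" (the principal point, pixels), "k1" (the pictures are not rectified: a ray, as slopes to the right and down, at radius r is drawn at 1 + k1 r^2 times it, then the intrinsics apply), "rvec" (rotation vector, rad) and "tvec" (3), from world to camera coordinates, as OpenCV has them. Camera axes: x right, y down, z forward; pixel columns grow to the right and rows downward; lengths in m; the calibration is good to about 2 mm. A picture is of the moment at which its call begins: read the wrist's pose just before it. get_calibration takes no time and is no camera call; for the wrist camera it gives the pose at the moment of the call.
A pose or a line that the arm cannot do raises robot.IKError and nothing moves.
- robot.job_done(): hands the job in, once; it reports no verdict.
The state is a dict: "time": time; "q": joint angles; "qvel": joint speeds; "joint_torque": joint torques, N m; "tool_pos": TCP position; "tcp_rot": TCP orientation; "ft_force": force on the tool from outside, world axes, zero at the start; "torque": the same for the moment, N m; "gripper_width": finger opening in m.
Only numpy, scipy, OpenCV 4.12 (cv2) and the standard library are available. Lean on these libraries where they do the work, as an engineer would, in place of code of your own. Each camera call takes 0.05 s, during which the arm holds its last target.

TASK

The tilted gel caster still has a gap between its stack of glass panes and the clear faceplate. Feel which filler plate from the sloped rack fits: use the thick blue one if it slides into the gap without forcing, otherwise the thin yellow one; slide it in by its black grip, holding it until it is down, and leave it standing fully home on the chamber floor. The plate that is not needed must end lying back on the rack as before, and the bottle, the mortar and the tape roll are to be left alone.

Things in the scene. Friction and masses are not known exactly. Their poses are not given: they have to be found in the camera images.
- caster: Fixed gel caster chamber on a grey stand: white floor and back wall, clear sides, clear faceplate with black thumb screws. Leans 30 deg: z (out of the open mouth) points up and towards the robot's side; x is square to the panes, through the faceplate, away from the robot and up; y along the mouth. Origin: middle of the chamber floor at the faceplate's inner face. Inner width 106 mm, outer 130 mm.
- mouth (a point): Top edge, inner face, mid-width of the caster's faceplate (caster frame 0, 0, 82 mm; same axes). Walls are 82 mm high, the 6 mm faceplate fills x 0 to 6 mm; the gap lies against it, from x = -gap to 0, panes (rigid, top at z 80 mm) beyond. The gap is 5.6 to 11.2 mm wide, different at each start.
- panes (a joint): Where the front of the stack of four glass cassettes (green-tinted panes, 100 x 80 mm) stands in the caster, in m along the caster's -x from an arbitrary zero: a larger value means a wider gap. It keeps its value during the work (noisy as read).
- rack: Fixed grey sloped rack, 216 mm wide. Leans 30 deg: z runs up its board, towards the robot's side; x square to the board, away from the robot and up; y along its width. Origin: mid-line where board and ledge meet. Board face x = 0, z up to 75 mm, 5 mm thick; ledge z = 0, lip 12 mm high at x 30 to 34 mm. Dividers 22 mm high at y -106, 0, 106 mm make two bays, centres y -53 and 53 mm.
- thick: Thick filler plate, blue, 8 mm thick, 80 mm wide (y), 126 mm long (z) with its black grip; foot corners rounded 1.5 mm. About 90 g, loose, starts in either bay of the rack. Origin: middle of the foot edge on the face that lies on the rack's board; z runs from foot to grip, the plate fills x = 0 to 8 mm. Same axes as rack when it lies there.
- thick_grip (a point): Centre of the thick plate's black grip (12 mm thick along x, 44 mm along y, 28 mm along z; the grip is z = 98 to 126 mm of the plate, centred on its thickness). Axes of the plate.
- thick_foot (a point): Centre of the thick plate's foot face (x 4 mm, z 0). Axes of the plate.
- thin: Thin filler plate, yellow, 4 mm thick, 80 mm wide, 126 mm long with its black grip; foot rounded 1.5 mm. About 60 g, loose, starts in the other bay. Origin and axes as for the thick plate; it fills x = 0 to 4 mm.
- thin_grip (a point): Centre of the thin plate's black grip (same size and height as the thick plate's grip, centred on its thickness). Axes of the plate.
- thin_foot (a point): Centre of the thin plate's foot face (x 2 mm, z 0). Axes of the plate.
- bottle: White bottle with blue cap, 72 mm diameter, 170 mm high, loose bystander. Origin at the centre of its underside.
- mortar: White porcelain mortar, 92 mm diameter, 52 mm high, with its pestle lying in it up to 75 mm high; loose bystander. Origin at the centre of its underside.
- tape: Roll of white tape lying flat, 90 mm diameter, 18 mm high, loose bystander. Origin at the centre of its underside.

How it is judged:
By the outcome, as a careful person would: the job done as asked, in the order asked, and still so for the second after the job is handed in, with the robot touching nothing.
It also fails if it takes over 61 s, if anything falls off the work surface, if the arm or the gripper's body presses on something with over 40 N, if the wrist force passes 120 N, or if a joint passes its speed limit or range.

## Working session

There is one attempt and no reset: what is moved stays moved. The work goes in short steps, each a Python script; the robot and the scene stay as the last script left them, time stands still between calls to the robot, and variables do not carry over. Pictures are saved under pics/ and viewed, and the job is handed in when it is done.

```bash
ls; mkdir -p pics; python3 - <<'E'
from plant import robot
import cv2
s=robot.observe();print(s)
for n in("scene","side","wrist"):
    c=robot.get_calibration(n);print(n,c)
    cv2.imwrite(f"pics/{n}0.png",robot.grab_frame(n))
E
```

```text
pics
{'time': 0.0, 'q': array([-1.24721591e+01,  5.99780693e+00,  5.52715357e+00,  8.96067259e+01,
       -8.62806935e-04,  7.75276729e+01]), 'qvel': array([ 0.00469521, -0.01170544, -0.06582935, -0.00715816,  0.00384958,
        0.06797239]), 'joint_torque': array([ 7.03431251e-04, -5.56934094e+01,  5.03644359e+01,  1.70058967e-02,
       -2.22691165e-04, -8.28643181e-07]), 'tool_pos': array([5.99748613e-01, 7.34352906e-05, 3.03131480e-01]), 'tcp_rot': array([-1.79924261e+02, -1.58689921e-02,  9.00001582e+01]), 'ft_force': array([-0.50800341, -0.32227745,  0.37163497]), 'torque': array([-0.03317857, -0.0417206 , -0.00656773]), 'gripper_width': 0.08538243883876426}
scene {'vertical_fov': 54.985353099423925, 'cx': 326.80504096559474, 'cy': 247.36461636315283, 'k1': -0.02533206354053966, 'rvec': array([ 2.02350517,  1.44658042, -0.58431899]), 'tvec': array([-0.10640482, -0.32526393,  1.34530368])}
side {'vertical_fov': 43.359245816295655, 'cx': 321.1105638958928, 'cy': 235.36537391386673, 'k1': -0.16503844924254601, 'rvec': array([ 0.08026405, -2.78357653,  1.42506463]), 'tvec': array([0.56322282, 0.13935016, 1.2991806 ])}
wrist {'vertical_fov': 68.73556383959546, 'cx': 320.6552678200249, 'cy': 236.33335032605555, 'k1': -0.060884243162553024, 'rvec': array([-2.81071267e+00,  4.19767423e-04,  1.78643986e-03]), 'tvec': array([-0.60015674, -0.04118682,  0.38123938])}
```

View pics/scene0.png

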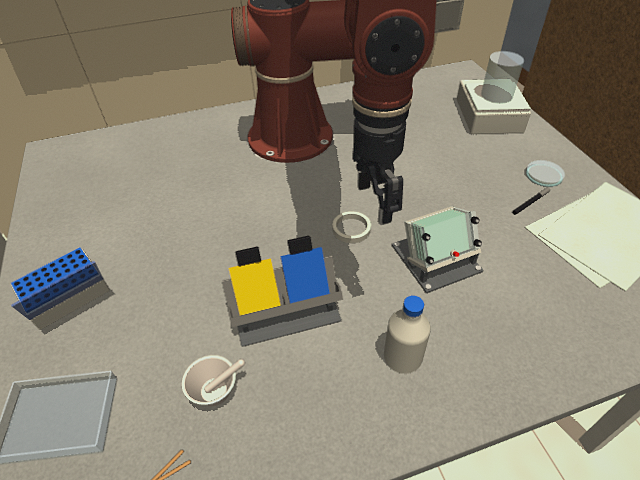

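View pics/side0.png

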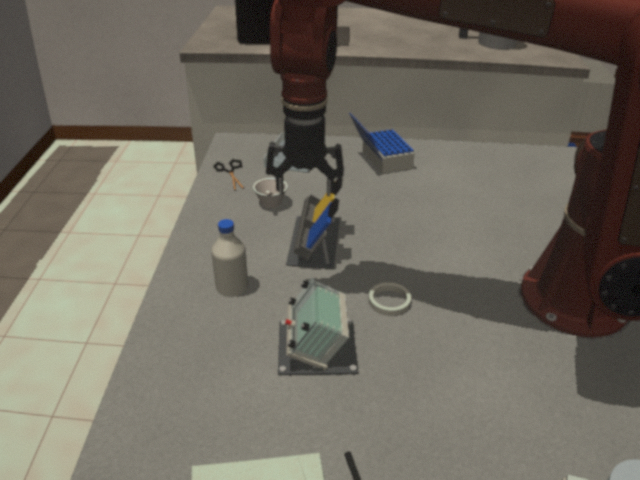

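View pics/wrist0.png

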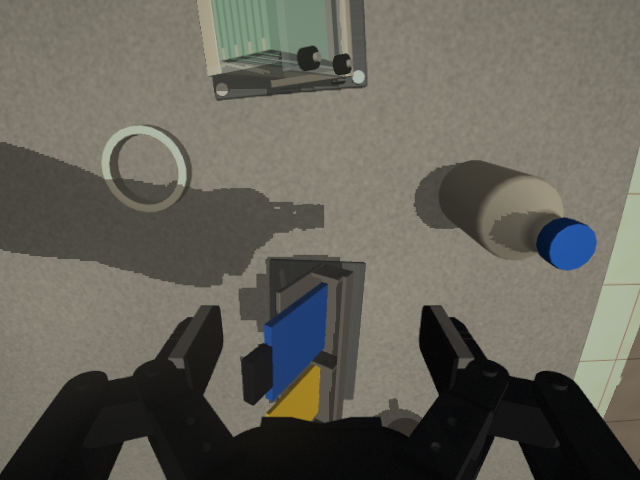

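The scene view shows the rack with yellow (255,287) and blue (305,275), and the caster at (443,240). Next I'll enlarge these for keypoints.

```bash
python3 - <<'E'
import cv2
def crop(n,x,y,w,h,k,o):
    im=cv2.imread(f"pics/{n}0.png")[y:y+h,x:x+w]
    cv2.imwrite(f"pics/{o}.png",cv2.resize(im,None,fx=k,fy=k,interpolation=cv2.INTER_CUBIC))
crop("scene",215,225,135,125,5.5,"c_rack")
crop("scene",385,195,105,100,6,"c_cast")
crop("side",265,265,105,115,5,"s_cast")
crop("wrist",190,0,190,110,4,"w_cast")
crop("wrist",230,245,150,190,3,"w_rack")
E
```

```text
(no output)
```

View pics/c_rack.png

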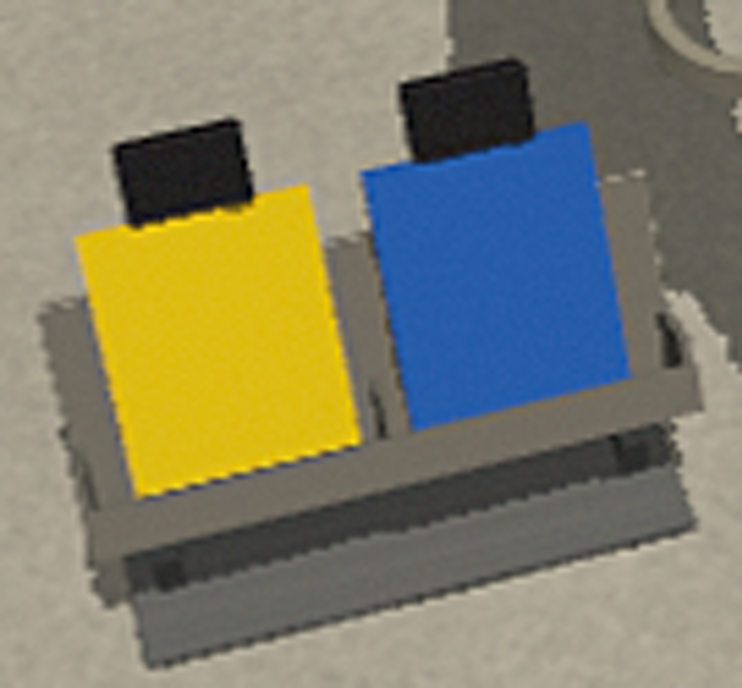

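View pics/c_cast.png

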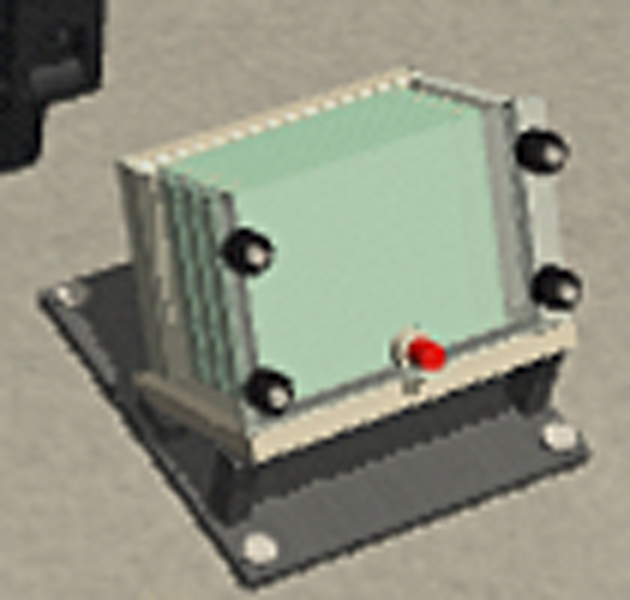

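View pics/s_cast.png

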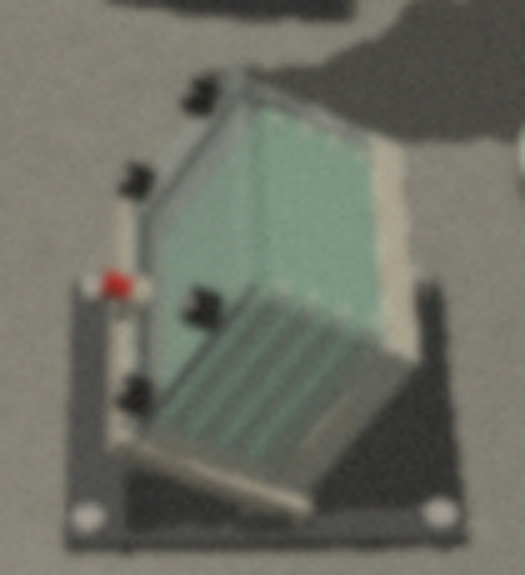

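View pics/w_cast.png

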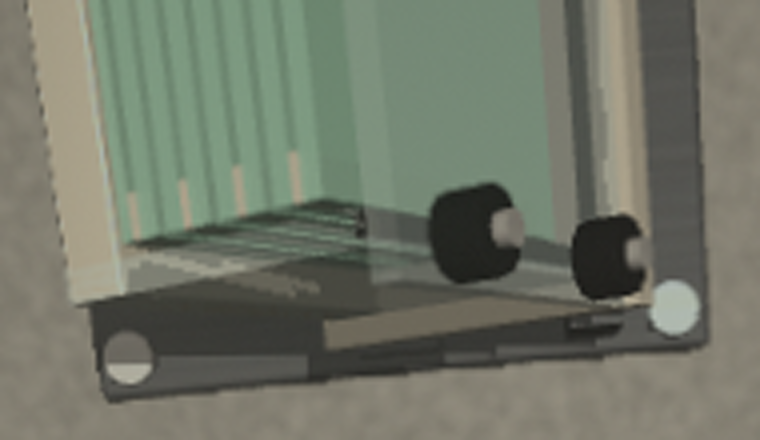

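View pics/w_rack.png

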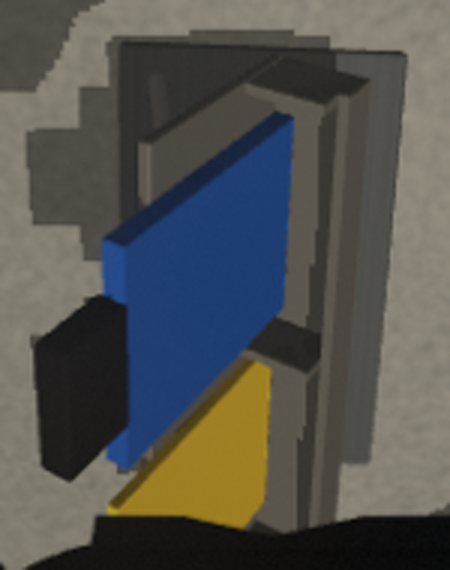

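```bash
cat > h.py <<'E'
import numpy as np, cv2, json
from scipy.optimize import least_squares
from scipy.spatial.transform import Rotation as Ro
def K(c):
    f=240/np.tan(np.radians(c["vertical_fov"]/2)); return f
def proj(c,P):
    R=cv2.Rodrigues(np.array(c["rvec"],float))[0]; p=np.atleast_2d(P)@R.T+np.array(c["tvec"])
    s=p[:,:2]/p[:,2:]; s=s*(1+c["k1"]*(s**2).sum(1,keepdims=True))
    return s*K(c)+[c["cx"],c["cy"]]
def ray(c,uv):
    d=(np.atleast_2d(uv)-[c["cx"],c["cy"]])/K(c); s=d.copy()
    for _ in range(20): s=d/(1+c["k1"]*(s**2).sum(1,keepdims=True))
    R=cv2.Rodrigues(np.array(c["rvec"],float))[0]
    v=np.c_[s,np.ones(len(s))]@R; return -R.T@np.array(c["tvec"]),v/np.linalg.norm(v,axis=1,keepdims=True)
def Rm(yaw): # frame: x away/up, z up/toward robot, yaw deg
    return Ro.from_euler('z',yaw,degrees=True).as_matrix()@Ro.from_euler('y',-30,degrees=True).as_matrix()
def savecal(n,c):
    json.dump({k:(np.array(v).tolist()) for k,v in c.items()},open(f"{n}.json","w"))
def load(n): return json.load(open(f"{n}.json"))
def tri(obs):
    A=np.zeros((3,3));b=np.zeros(3)
    for c,uv in obs:
        o,v=ray(c,uv);M=np.eye(3)-np.outer(v[0],v[0]);A+=M;b+=M@o
    return np.linalg.solve(A,b)
def fit(obs,x0,extra=0):
    # obs: list (cal, uv, fn(params_extra)->local pt mm)
    def r(x):
        out=[]
        for c,uv,fn in obs:
            L=np.array(fn(x[4:]))/1000
            out+=list((proj(c,x[:3]+Rm(x[3])@L)[0]-uv))
        return np.array(out)
    s=least_squares(r,x0,loss='soft_l1',x_scale=[.01,.01,.01,1]+[1]*(len(x0)-4))
    return s.x,r(s.x).reshape(-1,2)
E
python3 - <<'E'
from plant import robot
from h import *
for n in("scene","side","wrist"): savecal(n+"0",robot.get_calibration(n))
S,W=load("scene0"),load("wrist0")
s=lambda u,v:np.array([215+u/5.5,225+v/5.5]); w=lambda u,v:np.array([230+u/3,245+v/3])
sy=[((588,123),lambda e:(8,93+e[0],98)),((360,172),lambda e:(8,13+e[0],98)),((520,58),lambda e:(-2,75+e[0],126)),((400,85),lambda e:(-2,31+e[0],126)),
((76,238),lambda e:(4,-93+e[1],98)),((308,185),lambda e:(4,-13+e[1],98)),((645,175),lambda e:(0,108,75)),((40,312),lambda e:(0,-108,75)),((697,370),lambda e:(34,108,12)),((90,515),lambda e:(34,-108,12))]
wy=[((127,240),lambda e:(8,93+e[0],98)),((127,467),lambda e:(8,13+e[0],98)),((140,140),lambda e:(0,108,75)),((368,80),lambda e:(34,108,12))]
obs=[(S,s(*u),f) for u,f in sy]+[(W,w(*u),f) for u,f in wy]
x,r=fit(obs,[.6,-.1,.05,0,0,0]);print(x);print(r.round(1).tolist())
# caster rough: front floor corners / faceplate top corners
sc=lambda u,v:np.array([385+u/6,195+v/6]); 
D=load("side0"); sd=lambda u,v:np.array([265+u/5,265+v/5])
wc=lambda u,v:np.array([190+u/4,v/4])
# back wall top corner near: scene (125,162) ; side (410,360)
print("back wall -y top",tri([(S,sc(125,165)),(W,wc(75,303))]))
R=Rm(0)
print("bolts",[ (o+v[0]*(-(o[2]-.008)/v[0][2])).round(4) for o,v in (ray(S,sc(*p)) for p in((262,547),(560,435),(70,293)))],
 [ (o+v[0]*(-(o[2]-.008)/v[0][2])).round(4) for o,v in (ray(W,wc(*p)) for p in((675,307),(128,355)))])
# camera in tool
from plant import robot
o=robot.observe();T=Ro.from_euler('xyz',o["tcp_rot"],degrees=True).as_matrix()
Rc=cv2.Rodrigues(np.array(W["rvec"]))[0];cp=-Rc.T@np.array(W["tvec"])
print("cam in tool",T.T@(cp-o["tool_pos"]),(T.T@Rc.T).round(3).tolist())
E
```

```text
[ 0.5977362  -0.17069822  0.03234227 -2.38531539 -5.30916226  2.0706275 ]
[[0.3, 0.9], [0.7, 1.2], [0.1, -0.5], [-0.7, -0.5], [-0.1, 0.3], [0.2, 0.4], [1.0, -0.9], [0.0, -0.4], [0.8, -0.6], [-1.0, 0.3], [-0.6, 0.9], [0.2, -0.8], [3.6, -0.6], [-6.2, 3.7]]
back wall -y top [0.51577648 0.11627723 0.08529202]
bolts [array([0.6347, 0.1231, 0.008 ]), array([0.6246, 0.2463, 0.008 ]), array([0.5031, 0.1101, 0.008 ])] [array([0.637 , 0.1216, 0.008 ]), array([0.504 , 0.1114, 0.008 ])]
cam in tool [ 0.08457756  0.00075357 -0.06999169] [[-0.0, -0.946, -0.325], [1.0, -0.0, -0.0], [0.0, -0.325, 0.946]]
```

```bash
cat >> h.py <<'E'
def tool_rpy(yaw,dyaw=0,dpitch=0):
    R=Rm(yaw); T=np.c_[R[:,1],R[:,0],-R[:,2]]
    return Ro.from_matrix(T).as_euler('xyz',degrees=True)
E
python3 - <<'E'
from plant import robot
from h import *
S,D=load("scene0"),load("side0")
sc=lambda u,v:np.array([385+u/6,195+v/6]);sd=lambda u,v:np.array([265+u/5,265+v/5])
a=tri([(S,sc(232,195)),(D,sd(240,75))]);b=tri([(S,sc(512,100)),(D,sd(258,285))]);print(a,b,np.linalg.norm(a-b))
m=(a+b)/2;R=Rm(5)
p=m+R@np.array([0,-.045,.19])
print("mouth",m,p,robot.ik(p,tool_rpy(5)))
t0=robot.observe()["time"]
robot.move_pose(p,tool_rpy(5));robot.pause(.2)
c=robot.get_calibration("wrist");im=robot.grab_frame("wrist");savecal("wrist1",c);cv2.imwrite("pics/wrist1.png",im)
print(robot.observe()["time"],robot.observe()["ft_force"])
E
```

```text
[0.5757432  0.12218148 0.12601633] [0.56309209 0.23362503 0.12322646] 0.11219402812303894
mouth [0.56941765 0.17790326 0.1246214 ] [0.47870116 0.1247947  0.28916622] NoneTraceback (most recent call last):
  File "<stdin>", line 10, in <module>
plant.IKError: the arm cannot take that pose within its joint ranges
```

```bash
python3 - <<'E'
from plant import robot
from h import *
def tr(yaw,k):
    R=Rm(yaw); T=np.c_[R[:,1],R[:,0],-R[:,2]]
    T=T@Ro.from_euler('z',k,degrees=True).as_matrix()
    return Ro.from_matrix(T).as_euler('xyz',degrees=True)
m=np.array([.5694,.178,.1246])
rk=np.array([.5977,-.1707,.0323])
for k in(0,180,90,-90):
  for h in(.084,.12,.166,.2,.25):
    q=robot.ik(m+Rm(5)@[-.004,0,h],tr(5,k));print(k,"cast",h,None if q is None else q.round(0))
  for h in(.166,.2,.25):
   for yy in(-.053,.053):
    q=robot.ik(rk+Rm(-2.4)@[.004,yy,h],tr(-2.4,k));print(k,"rack",h,yy,None if q is None else q.round(0))
E
```

```text
0 cast 0.084 [  5. -36. -46.  50.   0.  90.]
0 cast 0.12 [  5. -40. -46.  55.   0.  90.]
0 cast 0.166 [  5. -45. -44.  61.   0.  90.]
0 cast 0.2 [  5. -48. -43.  65.   0.  90.]
0 cast 0.25 None
0 rack 0.166 -0.053 [-45. -29. -43.  53.  20.  52.]
0 rack 0.166 0.053 [-33. -39. -50.  53.  15.  63.]
0 rack 0.2 -0.053 [-46. -33. -42.  58.  20.  50.]
0 rack 0.2 0.053 [-34. -43. -49.  58.  15.  62.]
0 rack 0.25 -0.053 [-49. -38. -41.  65.  21.  48.]
0 rack 0.25 0.053 None
180 cast 0.084 [  5. -36. -46.  50.   0. -90.]
180 cast 0.12 [  5. -40. -46.  55.   0. -90.]
180 cast 0.166 [  5. -45. -44.  61.   0. -90.]
180 cast 0.2 [  5. -48. -43.  65.   0. -90.]
180 cast 0.25 None
180 rack 0.166 -0.053 [ -45.  -29.  -43.   53.   20. -128.]
180 rack 0.166 0.053 [ -33.  -39.  -50.   53.   15. -117.]
180 rack 0.2 -0.053 [ -46.  -33.  -42.   58.   20. -130.]
180 rack 0.2 0.053 [ -34.  -43.  -49.   58.   15. -118.]
180 rack 0.25 -0.053 [ -49.  -38.  -41.   65.   21. -132.]
180 rack 0.25 0.053 None
90 cast 0.084 [  5. -36. -46.  50.   0. 180.]
90 cast 0.12 [  5. -40. -46.  55.   0. 180.]
90 cast 0.166 [  
[... 164 characters left out ...]
[-33. -39. -50.  53.  15. 153.]
90 rack 0.2 -0.053 [-46. -33. -42.  58.  20. 140.]
90 rack 0.2 0.053 [-34. -43. -49.  58.  15. 152.]
90 rack 0.25 -0.053 [-49. -38. -41.  65.  21. 138.]
90 rack 0.25 0.053 None
-90 cast 0.084 [  5. -36. -46.  50.   0.  -0.]
-90 cast 0.12 [  5. -40. -46.  55.   0.  -0.]
-90 cast 0.166 [  5. -45. -44.  61.   0.  -0.]
-90 cast 0.2 [  5. -48. -43.  65.   0.  -0.]
-90 cast 0.25 None
-90 rack 0.166 -0.053 [-45. -29. -43.  53.  20. -38.]
-90 rack 0.166 0.053 [-33. -39. -50.  53.  15. -27.]
-90 rack 0.2 -0.053 [-46. -33. -42.  58.  20. -40.]
-90 rack 0.2 0.053 [-34. -43. -49.  58.  15. -28.]
-90 rack 0.25 -0.053 [-49. -38. -41.  65.  21. -42.]
-90 rack 0.25 0.053 None
```

```bash
python3 - <<'E'
from plant import robot
from h import *
m=np.array([.5694,.178,.1246]);R=Rm(5)
p=m+R@np.array([0.01,-.055,.175])
robot.move_pose(p,tool_rpy(5));robot.pause(.15)
c=robot.get_calibration("wrist");im=robot.grab_frame("wrist");savecal("wrist1",c);cv2.imwrite("pics/wrist1.png",im)
o=robot.observe();print(o["time"],o["ft_force"],o["tool_pos"]-p)
E
```

```text
1.525 [-0.64168046 -0.21391147 -1.61642301] [ 0.00041811 -0.00033605  0.00026729]
```

View pics/wrist1.png

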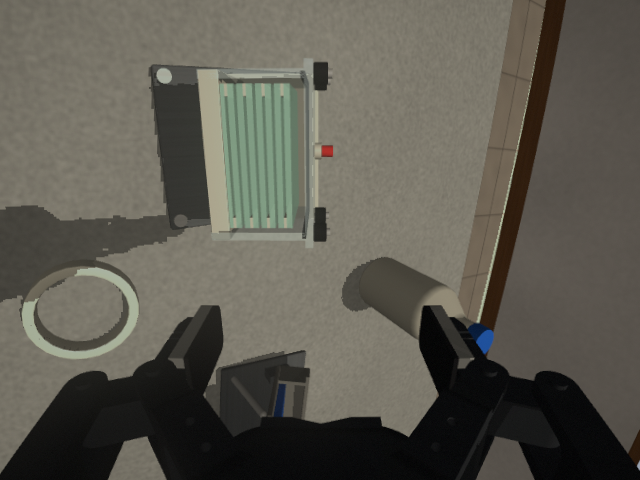

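```bash
python3 - <<'E'
import cv2
im=cv2.imread("pics/wrist1.png")
cv2.imwrite("pics/w1a.png",cv2.resize(im[50:255,180:340],None,fx=2.9,fy=2.9,interpolation=cv2.INTER_CUBIC))
cv2.imwrite("pics/w1t.png",cv2.resize(im[50:110,270:340],None,fx=9,fy=9,interpolation=cv2.INTER_CUBIC))
cv2.imwrite("pics/w1b.png",cv2.resize(im[200:260,270:340],None,fx=9,fy=9,interpolation=cv2.INTER_CUBIC))
E
```

```text
(no output)
```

View pics/w1a.png

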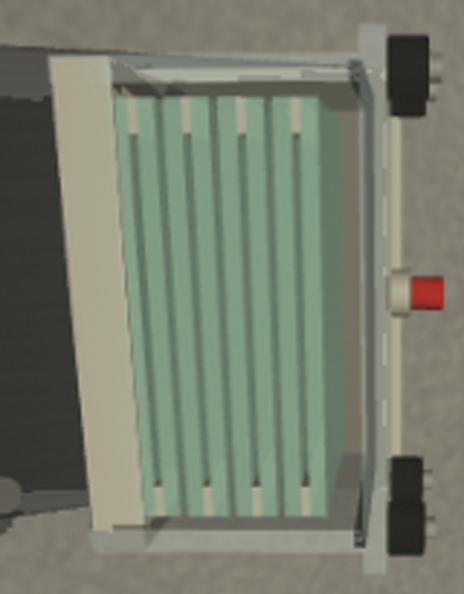

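View pics/w1t.png

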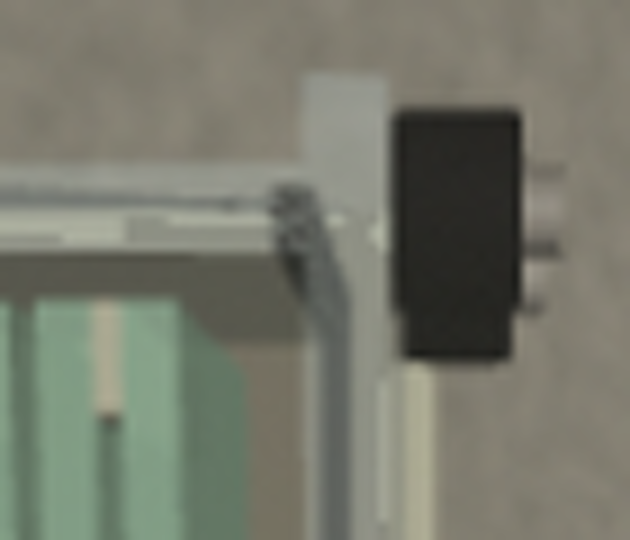

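View pics/w1b.png

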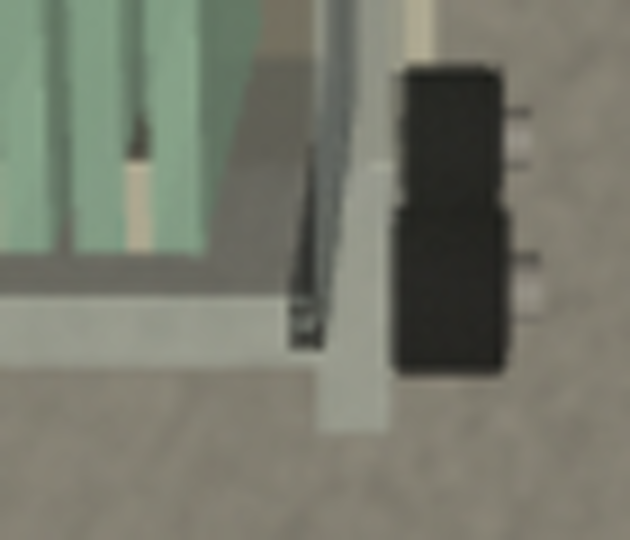

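```bash
python3 - <<'E'
from h import *
S,W=load("scene0"),load("wrist1")
t=lambda u,v:np.array([270+u/9,50+v/9]);b=lambda u,v:np.array([270+u/9,200+v/9]);sc=lambda u,v:np.array([385+u/6,195+v/6])
ob=[(W,t(303,72),lambda e:(0,65,82)),(W,t(388,75),lambda e:(6,65,82)),(W,b(317,432),lambda e:(0,-65,82)),(W,b(390,432),lambda e:(6,-65,82)),
(W,t(183,300),lambda e:(-e[0],50,80)),(W,b(205,252),lambda e:(-e[0],-50,80)),(S,sc(547,98),lambda e:(6,65,82))]
for o in (ob,ob[:-1]):
    x,r=fit(o,[.61,.178,.05,5,8]);print(x.round(4),"mouth",x[:3]+Rm(x[3])@[0,0,.082]);print(r.round(2).tolist())
x,r=fit(ob,[.61,.178,.05,5,8])
np.save("cast.npy",x)
for P in[(6,-65,82),(6,-65,0),(6,65,0)]:print(P,(proj(S,x[:3]+Rm(x[3])@np.array(P)/1000)-[385,195])*6)
E
```

```text
[0.6113 0.1814 0.052  4.547  9.1291] mouth [0.57038084 0.17814004 0.12297036]
[[0.13, 0.23], [0.02, -0.07], [0.01, -0.09], [-0.12, -0.04], [-0.1, -0.08], [0.11, -0.01], [-0.23, -0.2]]
[0.6112 0.1814 0.0521 4.5605 9.1133] mouth [0.57030978 0.1781347  0.12308614]
[[0.09, 0.19], [-0.01, -0.11], [0.01, -0.03], [-0.11, 0.01], [-0.11, -0.1], [0.13, 0.04]]
(6, -65, 82) [[212.53187952 208.13951153]]
(6, -65, 0) [[248.02793005 436.51423264]]
(6, 65, 0) [[570.66495479 320.15000707]]
```

```bash
python3 - <<'E'
from plant import robot
from h import *
rk=np.array([.5977,-.1707,.0323]);R=Rm(-2.4)
for h in(.25,.24,.23,.22):
    p=rk+R@np.array([0.03,-.005,h])
    if robot.ik(p,tool_rpy(-2.4)) is not None: break
print(h)
robot.move_pose(p,tool_rpy(-2.4));robot.pause(.15)
c=robot.get_calibration("wrist");im=robot.grab_frame("wrist");savecal("wrist2",c);cv2.imwrite("pics/wrist2.png",im)
o=robot.observe();print(o["time"],o["ft_force"],o["tool_pos"]-p)
E
```

```text
0.25
2.85 [-0.15034525  0.3043989  -0.24766707] [0.00035596 0.00109156 0.00020011]
```

View pics/wrist2.png

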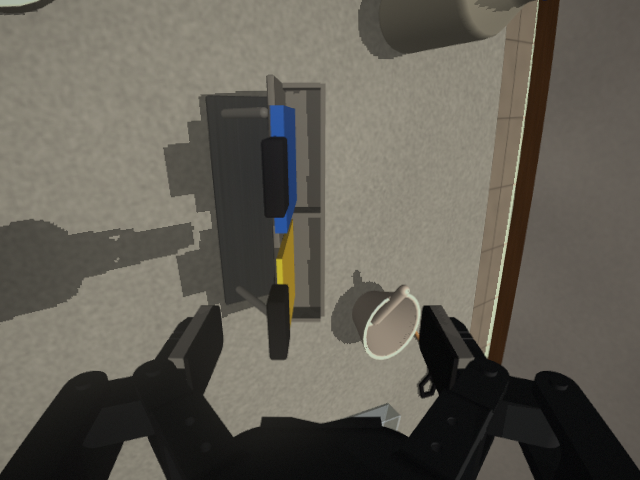

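```bash
python3 - <<'E'
import cv2
im=cv2.imread("pics/wrist2.png")
cv2.imwrite("pics/w2t.png",cv2.resize(im[65:165,230:340],None,fx=6,fy=6,interpolation=cv2.INTER_CUBIC))
cv2.imwrite("pics/w2b.png",cv2.resize(im[200:365,240:340],None,fx=3.6,fy=3.6,interpolation=cv2.INTER_CUBIC))
cv2.imwrite("pics/w2m.png",cv2.resize(im[165:245,250:330],None,fx=6,fy=6,interpolation=cv2.INTER_CUBIC))
E
```

```text
(no output)
```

View pics/w2t.png

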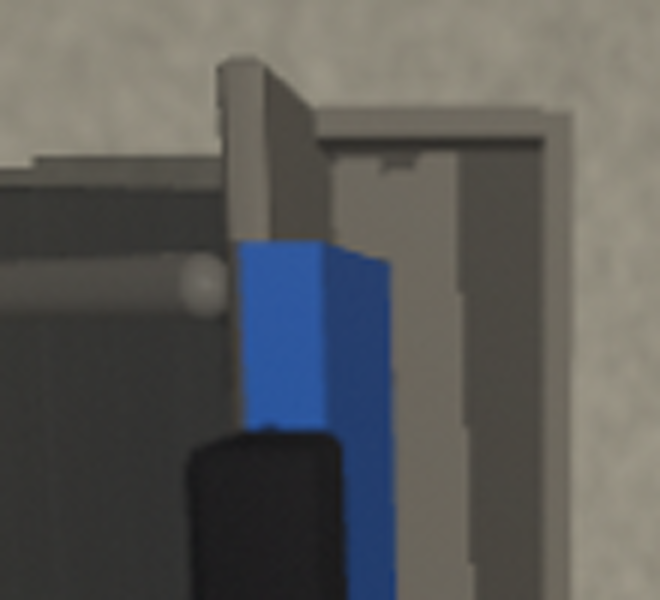

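View pics/w2m.png

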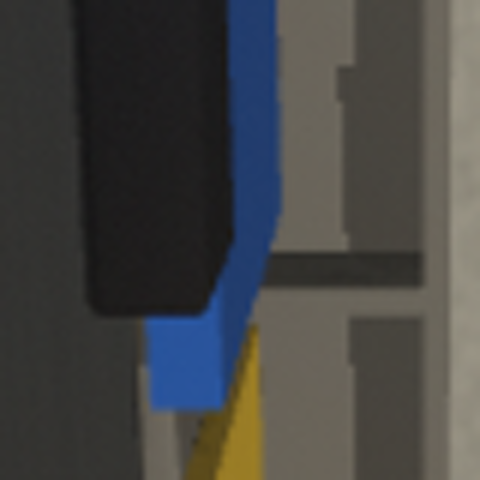

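View pics/w2b.png

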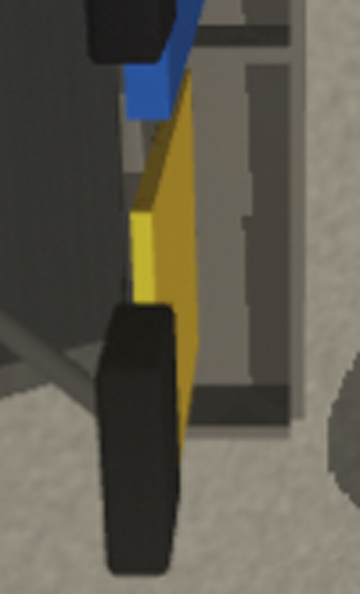

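```bash
python3 - <<'E'
from h import *
S,W=load("scene0"),load("wrist2")
t=lambda u,v:np.array([230+u/6,65+v/6]);m=lambda u,v:np.array([250+u/6,165+v/6]);s=lambda u,v:np.array([215+u/5.5,225+v/5.5]);bb=lambda u,v:np.array([240+u/3.6,200+v/3.6])
ob=[(W,t(237,242),lambda e:(0,93+e[0],98)),(W,t(322,242),lambda e:(8,93+e[0],98)),(W,m(150,409),lambda e:(0,13+e[0],98)),(W,m(224,409),lambda e:(8,13+e[0],98)),
(W,m(90,315),lambda e:(-2,31+e[0],126)),
(W,t(575,112),lambda e:(34,108,12)),(W,t(265,62),lambda e:(0,108,75)),(W,bb(303,418),lambda e:(34,-108,12)),
(W,bb(131,212),lambda e:(0,-13+e[1],98)),(W,bb(153,212),lambda e:(4,-13+e[1],98)),(W,bb(106,575),lambda e:(-4,-75+e[1],126)),
(S,s(588,123),lambda e:(8,93+e[0],98)),(S,s(360,172),lambda e:(8,13+e[0],98)),(S,s(520,58),lambda e:(-2,75+e[0],126)),(S,s(400,85),lambda e:(-2,31+e[0],126))]
for o in(ob,ob[:11]):
    x,r=fit(o,[.6,-.17,.032,-2,-5,2]);print(x.round(4));print(r.round(1).tolist())
x,r=fit(ob,[.6,-.17,.032,-2,-5,2]);np.save("rack.npy",x)
E
```

```text
[ 0.5981 -0.1722  0.0332 -2.4095 -4.1914  3.2178]
[[0.8, 0.0], [-0.0, -0.0], [0.3, -0.4], [-0.0, -0.4], [-0.4, 0.8], [-0.3, 0.2], [-0.1, -0.1], [0.1, -0.1], [0.0, -0.2], [-0.2, -0.2], [-0.0, 0.6], [0.2, 0.8], [0.6, 1.1], [-0.0, -0.6], [-0.8, -0.6]]
[ 0.5982 -0.1722  0.0331 -2.4124 -4.2157  3.1243]
[[0.8, 0.1], [0.0, 0.0], [0.3, -0.5], [-0.0, -0.4], [-0.4, 0.8], [-0.3, 0.2], [-0.1, -0.1], [0.1, -0.2], [0.0, -0.2], [-0.2, -0.2], [0.0, 0.5]]
```

```bash
cat >> h.py <<'E'
def pl(fr,loc):  # TCP world for local mm in frame fr
    return fr[:3]+Rm(fr[3])@(np.array(loc,float)/1000)
def lc(fr,p): return Rm(fr[3]).T@(np.array(p)-fr[:3])*1000
E
python3 - <<'E'
from plant import robot
from h import *
rk=np.load("rack.npy");ca=np.load("cast.npy");y=53+rk[4]
rot=tool_rpy(rk[3])
for f,l in((rk,(12,y,215)),(rk,(4,y,166)),(rk,(4,y,205)),(rk,(40,y,205)),(ca,(10,-130,275)),(ca,(-4.5,0,275))):
    q=robot.ik(pl(f,l),tool_rpy(f[3]));print(l,None if q is None else q.round(0))
robot.set_gripper(.045)
robot.line_to(pl(rk,(12,y,212)),vel=.2)
robot.line_to(pl(rk,(4,y,190)),vel=.15)
g=robot.line_to(pl(rk,(4,y,166)),vel=.08,guard=6);robot.pause(.2)
o=robot.observe();print(g,o["time"],o["ft_force"],lc(rk,o["tool_pos"]),y,o["tcp_rot"]-rot,o["gripper_width"])
cv2.imwrite("pics/wrist3.png",robot.grab_frame("wrist"));cv2.imwrite("pics/side3.png",robot.grab_frame("side"))
E
```

```text
(12, np.float64(48.808607523954436), 215) [-35. -43. -47.  60.  16.  61.]
(4, np.float64(48.808607523954436), 166) [-34. -38. -49.  53.  15.  62.]
(4, np.float64(48.808607523954436), 205) [-35. -43. -49.  59.  16.  61.]
(40, np.float64(48.808607523954436), 205) [-33. -37. -43.  58.  15.  63.]
(10, -130, 275) None
(-4.5, 0, 275) [  5. -47. -43.  64.  -0.  90.]
False 4.7667 [-0.06409469  0.22385393 -0.54622982] [  4.51505053  48.60883398 166.61061435] 48.808607523954436 [-0.04918841  0.03124139  0.00506901] 0.044839655246381165
```

View pics/wrist3.png

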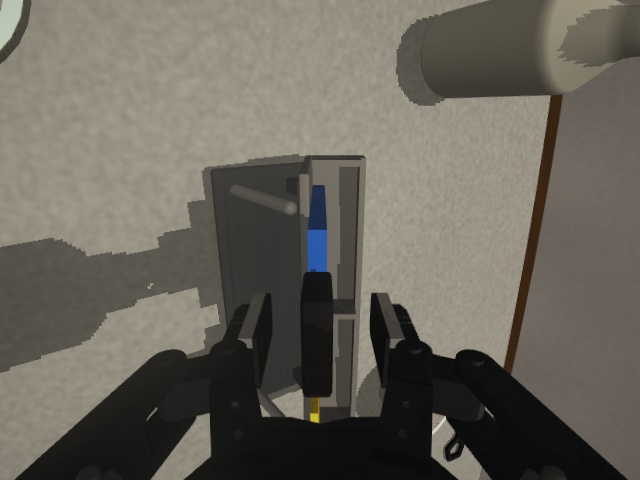

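```bash
python3 - <<'E'
from plant import robot
from h import *
rk=np.load("rack.npy");ca=np.load("cast.npy");y=53+rk[4]
for l in((10,-130,262),(40,-130,265),(40,-130,275),(25,-110,275),(40,-100,275)):
    q=robot.ik(pl(ca,l),tool_rpy(ca[3]));print(l,None if q is None else q.round(0))
robot.set_gripper(0.0)
o=robot.observe();print(o["time"],o["ft_force"],lc(rk,o["tool_pos"]),o["gripper_width"])
robot.line_to(pl(rk,(4.5,y,196)),vel=.1);robot.pause(.1)
o=robot.observe();print(o["time"],o["ft_force"],o["torque"],lc(rk,o["tool_pos"]),o["gripper_width"])
c=robot.get_calibration("wrist");savecal("wrist4",c);cv2.imwrite("pics/wrist4.png",robot.grab_frame("wrist"))
E
```

```text
(10, -130, 262) [-15. -48. -44.  65.   9.  73.]
(40, -130, 265) [-14. -42. -39.  64.   9.  74.]
(40, -130, 275) [-14. -43. -38.  66.   9.  74.]
(25, -110, 275) [-11. -46. -41.  66.   8.  76.]
(40, -100, 275) [ -9. -43. -38.  65.   7.  78.]
5.2583 [-4.01222363  0.12993477  3.22520864] [  4.05242561  48.76911722 166.17187776] 0.011335122706391844
5.8083 [ 0.3643709  -0.0031544  -0.19405649] [-3.86939488e-04  5.78347803e-01  1.13090593e-02] [  3.86832449  48.95680997 195.20301676] 0.011211177928893977
```

View pics/wrist4.png

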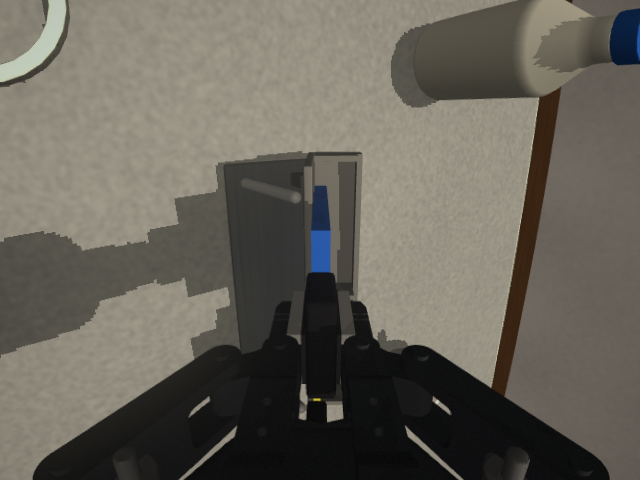

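```bash
python3 - <<'E'
from plant import robot
from h import *
rk=np.load("rack.npy");ca=np.load("cast.npy");y=53+rk[4]
o,v=ray(load("scene0"),(404,362));print("bottle",o+v[0]*(-o[2]/v[0][2]))
rot=tool_rpy(ca[3])
robot.line_to(pl(rk,(40,y,205)),vel=.25)
robot.line_to(pl(ca,(40,-130,275)),vel=.3,rotation=rot)
robot.line_to(pl(ca,(-4.5,0,264)),vel=.2)   # foot at z=98
robot.pause(.3)
o=robot.observe();print(o["time"],o["ft_force"],lc(ca,o["tool_pos"]),(o["tcp_rot"]-rot),o["gripper_width"])
for n in("wrist","scene","side"):
    savecal(n+"5",robot.get_calibration(n));cv2.imwrite(f"pics/{n}5.png",robot.grab_frame(n))
s=cv2.imread("pics/scene5.png")[130:310,380:500];cv2.imwrite("pics/s5.png",cv2.resize(s,None,fx=3.3,fy=3.3,interpolation=2))
s=cv2.imread("pics/side5.png")[200:390,240:400];cv2.imwrite("pics/d5.png",cv2.resize(s,None,fx=3,fy=3,interpolation=2))
E
```

```text
bottle [0.77292464 0.00402639 0.        ]
8.0583 [-0.49420889  0.33997313 -1.20927742] [ -4.21143317  -0.70484027 264.00447718] [-0.00839275  0.001391   -0.07289799] 0.011204140137505779
```

View pics/wrist5.png

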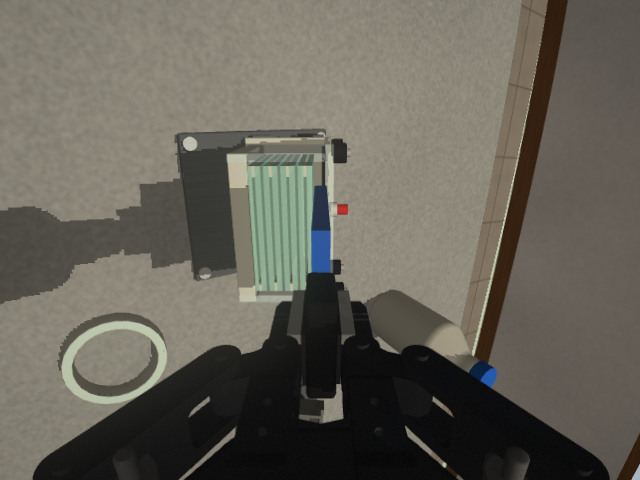

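View pics/s5.png

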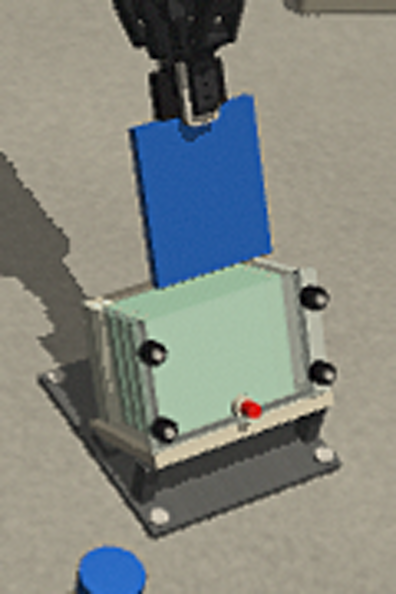

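View pics/d5.png

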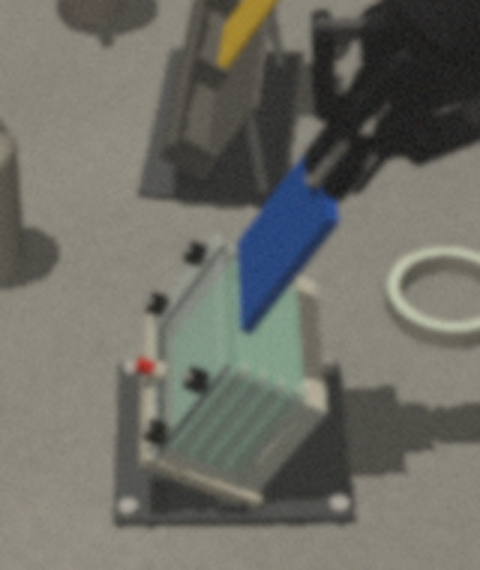

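```bash
python3 - <<'E'
from h import *
im=cv2.imread("pics/wrist5.png")[125:285,285:355]
cv2.imwrite("pics/w5.png",cv2.resize(im,None,fx=4.5*1.2,fy=4.5*.82*1,interpolation=cv2.INTER_CUBIC))
cv2.imwrite("pics/w5t.png",cv2.resize(cv2.imread("pics/wrist5.png")[120:210,290:360],None,fx=6.5,fy=6.5,interpolation=cv2.INTER_CUBIC))
ca=np.load("cast.npy");W=load("wrist5")
f=lambda *P:((proj(W,pl(ca,P))-[290,120])*6.5)[0].round(0)
for P in[(0,65,82),(6,65,82),(0,50,82),(-9.1,50,80),(-.2,40,98),(-8.2,40,98),(-8.2,40,196),(-.2,40,196),(-.2,-40,196)]:print(P,f(*P))
E
```

```text
(0, 65, 82) [231. 159.]
(6, 65, 82) [287. 158.]
(0, 50, 82) [231. 299.]
(-9.1, 50, 80) [148. 297.]
(-0.2, 40, 98) [230. 416.]
(-8.2, 40, 98) [153. 417.]
(-8.2, 40, 196) [124. 703.]
(-0.2, 40, 196) [251. 703.]
(-0.2, -40, 196) [ 244. 1713.]
```

View pics/w5t.png

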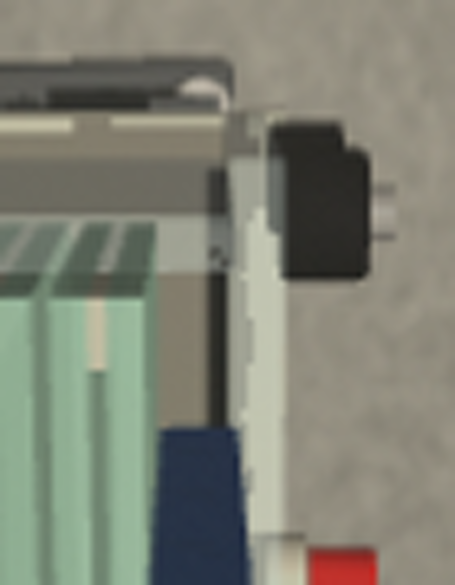

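```bash
cat >> h.py <<'E'
def stat(robot,ca,tag=""):
    o=robot.observe();R=Rm(ca[3]);print(tag,round(o["time"],2),"loc",lc(ca,o["tool_pos"]).round(2),"F",(R.T@o["ft_force"]).round(2),"M",(R.T@o["torque"]).round(2),"w",round(o["gripper_width"]*1000,2));return o
E
python3 - <<'E'
from plant import robot
from h import *
ca=np.load("cast.npy")
robot.line_to(pl(ca,(-5.1,0,251)),vel=.06);robot.pause(.2);stat(robot,ca,"pre")
g=robot.line_to(pl(ca,(-5.1,0,240)),vel=.02,guard=5);stat(robot,ca,f"g{g}")
E
```

```text
pre 8.78 loc [-4.9600e+00  6.0000e-02  2.5118e+02] F [ 0.37 -0.55 -0.54] M [ 0.05  0.56 -0.01] w 11.12
gFalse 9.47 loc [-5.09e+00  1.00e-02  2.40e+02] F [ 0.1   1.16 -0.35] M [0.05 0.57 0.  ] w 11.19
```

```bash
python3 - <<'E'
from plant import robot
from h import *
ca=np.load("cast.npy")
for z in(232,222,212):
    g=robot.line_to(pl(ca,(-5.1,0,z)),vel=.03,guard=5);stat(robot,ca,f"{z} g{g}")
    if g: break
cv2.imwrite("pics/wrist6.png",robot.grab_frame("wrist"));s=robot.grab_frame("scene")[130:310,380:500];cv2.imwrite("pics/s6.png",cv2.resize(s,None,fx=3.3,fy=3.3,interpolation=2))
E
```

```text
232 gFalse 9.89 loc [-5.2400e+00 -2.0000e-02  2.3177e+02] F [ 0.74 -0.46 -0.77] M [-0.01  0.58 -0.01] w 11.43
222 gFalse 10.38 loc [ -5.17  -0.   221.85] F [-0.56 -0.47 -0.78] M [-0.07  0.58 -0.02] w 11.44
212 gFalse 10.86 loc [-5.1800e+00 -5.0000e-02  2.1183e+02] F [-0.53  0.13 -0.47] M [0.   0.58 0.01] w 11.35
```

View pics/s6.png

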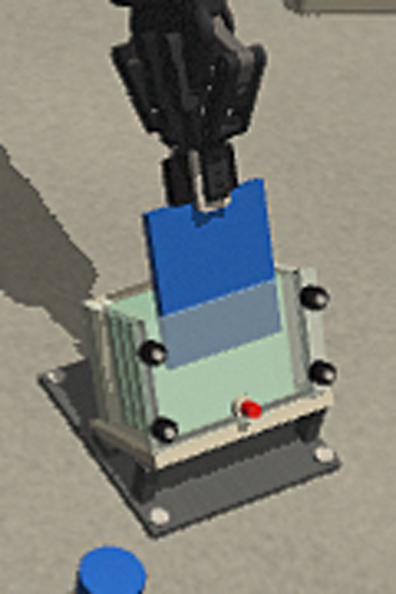

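View pics/wrist6.png

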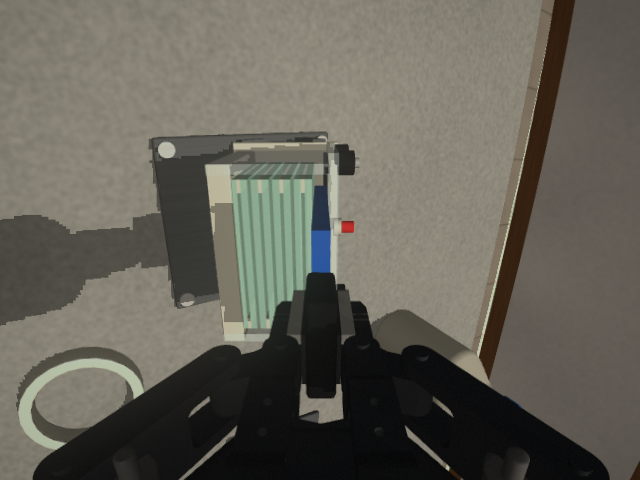

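The blue plate is 35 mm into the gap behind the faceplate, with no resistance. I'll carry on to the floor.

```bash
python3 - <<'E'
from plant import robot
from h import *
ca=np.load("cast.npy")
for z,v in((195,.04),(180,.04),(171,.03),(161,.012)):
    g=robot.line_to(pl(ca,(-5.1,0,z)),vel=v,guard=6);stat(robot,ca,f"{z} g{g}")
    if g: break
robot.pause(.2);stat(robot,ca)
cv2.imwrite("pics/wrist7.png",robot.grab_frame("wrist"));s=robot.grab_frame("scene")[130:310,380:500];cv2.imwrite("pics/s7.png",cv2.resize(s,None,fx=3.3,fy=3.3,interpolation=2))
E
```

```text
195 gFalse 11.53 loc [ -5.16  -0.   194.85] F [-1.84  0.23 -0.58] M [ 0.01  0.59 -0.02] w 11.08
180 gFalse 12.06 loc [-5.0900e+00 -2.0000e-02  1.7987e+02] F [-0.48  0.08 -0.92] M [-0.01  0.59  0.01] w 10.88
171 gFalse 12.51 loc [-5.040e+00 -1.000e-02  1.709e+02] F [-0.91  0.57 -0.42] M [-0.01  0.63 -0.02] w 11.3
161 gTrue 13.06 loc [-4.990e+00  1.000e-02  1.654e+02] F [ 0.39 -0.87  5.49] M [-0.1   0.68 -0.09] w 10.99
 13.26 loc [-5.0000e+00 -2.0000e-02  1.6541e+02] F [ 0.06 -0.41  6.52] M [-0.08  0.66 -0.  ] w 11.09
```

View pics/s7.png

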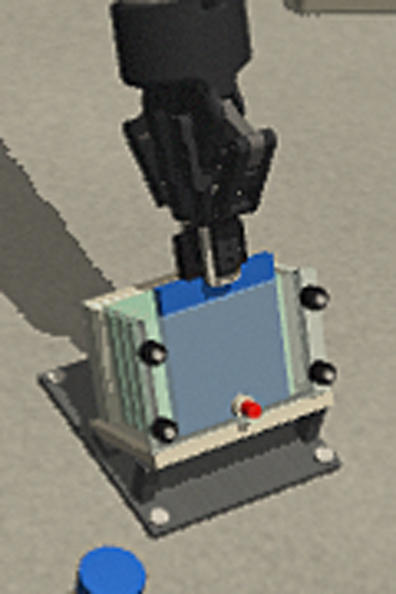

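```bash
python3 - <<'E'
from plant import robot
from h import *
ca=np.load("cast.npy")
g=robot.line_to(pl(ca,(-5,0,163.5)),vel=.01,guard=8);stat(robot,ca,f"press g{g}")
robot.line_to(pl(ca,(-5,0,165.2)),vel=.02)
robot.set_gripper(.04);stat(robot,ca,"open")
robot.line_to(pl(ca,(-5,0,215)),vel=.08);robot.line_to(pl(ca,(-5,-45,255)),vel=.15);robot.pause(.2);stat(robot,ca,"away")
for n in("wrist","scene","side"):
    savecal(n+"8",robot.get_calibration(n));cv2.imwrite(f"pics/{n}8.png",robot.grab_frame(n))
s=cv2.imread("pics/scene8.png")[180:310,380:500];cv2.imwrite("pics/s8.png",cv2.resize(s,None,fx=4.6,fy=4.6,interpolation=2))
E
```

```text
press gTrue 13.57 loc [-4.7800e+00  5.0000e-02  1.6539e+02] F [-1.82 -0.59  7.41] M [-0.12  0.84  0.05] w 11.18
open 14.21 loc [-5.0700e+00 -3.0000e-02  1.6511e+02] F [ 0.41 -0.47 -0.58] M [-0.03  0.42 -0.01] w 40.29Traceback (most recent call last):
  File "<stdin>", line 7, in <module>
plant.IKError: the arm cannot follow that straight line within its joint ranges
```

```bash
python3 - <<'E'
from plant import robot
from h import *
ca=np.load("cast.npy")
stat(robot,ca)
robot.line_to(pl(ca,(-5,0,235)),vel=.15)
robot.line_to(pl(ca,(10,-50,252)),vel=.15);robot.pause(.2);stat(robot,ca,"away")
for n in("wrist","scene","side"):
    savecal(n+"8",robot.get_calibration(n));cv2.imwrite(f"pics/{n}8.png",robot.grab_frame(n))
s=cv2.imread("pics/scene8.png")[180:310,380:500];cv2.imwrite("pics/s8.png",cv2.resize(s,None,fx=4.6,fy=4.6,interpolation=2))
W=load("wrist8")
for P in((-8.5,40,98),(-.5,40,98),(-.5,-40,98),(-10.5,22,126),(1.5,22,126),(1.5,-22,126)):print(P,proj(W,pl(ca,P))[0].round(1),((proj(load("scene8"),pl(ca,P))[0]-[380,180])*4.6).round(0))
E
```

```text
14.98 loc [-5.2200e+00 -3.0000e-02  2.1469e+02] F [-0.04 -0.23 -1.19] M [ 0.02  0.49 -0.02] w 39.77
away 15.98 loc [  9.36 -49.24 251.43] F [ 0.33 -0.13  0.53] M [0.   0.46 0.05] w 40.29
(-8.5, 40, 98) [291.2 108.3] [370. 119.]
(-0.5, 40, 98) [304.5 108.3] [381. 122.]
(-0.5, -40, 98) [306.  234.3] [223. 174.]
(-10.5, 22, 126) [283.9 142.1] [325.  69.]
(1.5, 22, 126) [306.1 142.1] [341.  73.]
(1.5, -22, 126) [307.  220.3] [253. 100.]
```

View pics/s8.png

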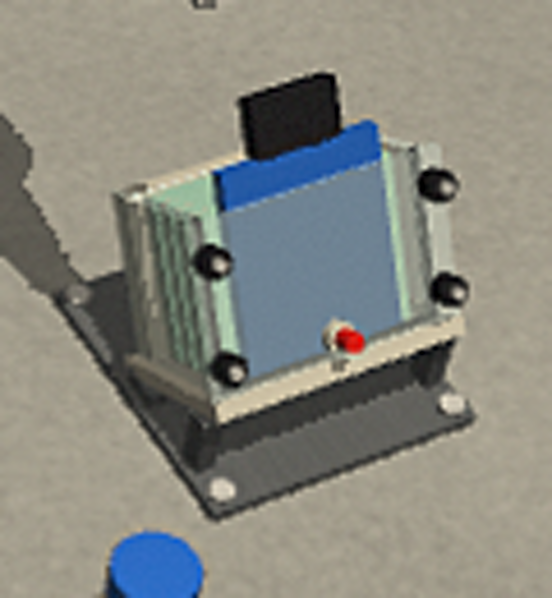

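View pics/wrist8.png

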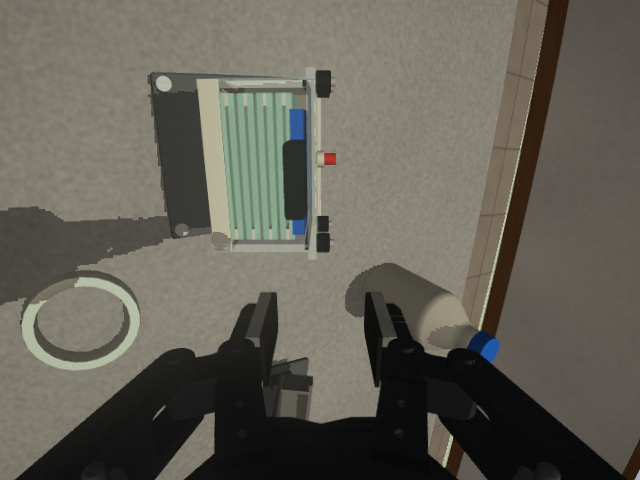

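View pics/scene8.png

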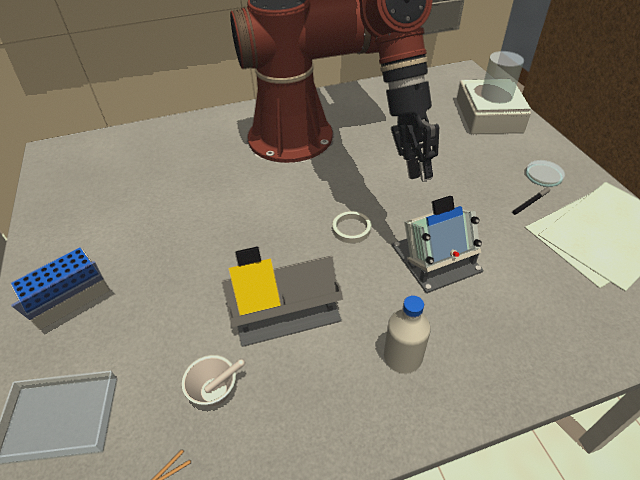

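```bash
python3 - <<'E'
from plant import robot
robot.job_done();print(robot.observe()["time"])
E
```

```text
the job is handed in; nothing more can be done
the job is handed in; nothing more can be done
```

The thick blue plate fits and now stands fully home in the caster. I handed the job in at about 16 s of robot time.

- **Fit:** I gripped the blue plate by its black grip, lowered it into the gap and held it down to the floor. It slid the full 80 mm with no contact force above about 2 N, which is noise level. It then met the floor at 165.4 mm tool height against 166 mm expected, with about 6.5 N. A further light press did not move it, so I released it and drew back.
- **Final views:** The plate's top and grip corners matched the fully home position in the wrist view. In the scene view they agreed to about 1.5 pixels. The gripper was clear of everything.
- **Other items:** The yellow plate was never touched and still lies in its bay. The bottle, mortar and tape roll show no movement.
- **Disagreement:** My two visual gap estimates differed, at about 9.1 mm and 8.3 mm. Feeling it settled the question, since the 8 mm plate went in without forcing.
- **Small hitches:** One viewing move and one retreat move were first refused as out of joint range. Nothing moved on those refused commands, and I used reachable poses instead.

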